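Tip a carton onto the feed bed and push it home

TASK

Get the yellow carton ready for the packing line, only by pushing; never pick anything up. First push the red stop bar over until it lies fully down across the feed bed, then tip the standing yellow carton over toward the bar so that it lies flat with its blue label facing up, and last push it gently along the bed, without ramming it, until its end rests square against the stop bar. Leave the other things on the bench where they are, and finish with the carton lying still and the hand clear.

Things in the scene. Friction and masses are not known exactly. Their poses are not given: they have to be found in the camera images.
- bed: Fixed steel feed bed, 150 mm wide (x), 505 mm long (y from -280 to +225 mm). Origin on the table. z up; +y is the feed direction, to the stop bar. Sliding surface at z = 40 mm. Two blue rails, 10 mm thick, 20 mm high above the surface, from y = -280 to +150 mm; channel between them x = -58 to +58 mm. Stop bar at y = 190 mm; a grey block at x = 86, y = 190 mm, 46 mm high, is its rest.
- stop_bar (a joint): Stiff hinge of the red stop bar, rad. 0: the bar stands upright; 1.571 (end stop): it lies across the bed along the bed's +x; negative: it leans away from the bed (limit -0.35). Starts between -0.3 and 0.3 and moves only in the bed's x-z plane. It stays where it is left, so it must be pushed all the way down (friction 0.2 N m at the hinge, bar 0.15 kg).
- bar_hinge (a point): Hinge axis of the stop bar, on the robot's side of the bed: at x = -90, y = 190, z = 58 mm in the bed's frame (axis along the bed's y), between two grey cheeks.
- bar_tip (a point): Centre of the free end of the red stop bar (white band near it), 180 mm from the hinge axis. The bar is straight, 24 x 24 mm in section, centred on the line from hinge to tip. Lying down it spans 46 to 70 mm above the table and its face towards the carton is at y = 178 mm of the bed.
- pack: Yellow carton, rigid, 100 (x) x 45 (y) x 150 mm (z), 0.2 to 0.42 kg. Origin: centre of its underside; z to its top. Starts upright on the bed between the rails, at y = -180 to -80 mm of the bed, turned at most 0.08 rad. Blue label on its -y broad face, which at first looks away from the stop bar. Pushed above 110 mm of its height it tips without sliding; past 17 degrees it falls over by itself.
- pack_label (a point): Centre of the blue-labelled broad face of the yellow carton (75 mm from its underside, 22.5 mm off its middle plane).
- pack_center (a point): Centre of the volume of the yellow carton.
- pack_top (a point): Centre of the top end face of the yellow carton (100 x 45 mm, 150 mm from its underside): the end that must come to rest against the stop bar.
- carton_a: Bystander: white carton with a green label, 100 x 45 x 150 mm, standing on the table on the robot's right. Origin at the centre of its underside.
- carton_b: Bystander: another white carton with a green label, like carton_a.
- bottle: Bystander: amber bottle with red cap and label, 62 mm in diameter, 190 mm high, on the table on the robot's left. Origin at the centre of its underside.
- tape: Bystander: roll of brown tape, 100 mm outside diameter, 48 mm high, lying flat on the table beyond the bed. Origin at the centre of its underside.
- marker: Bystander: black marker 16 mm thick, about 130 mm long, lying on the table beyond the bed.
- scraper: Bystander: orange-handled spatula lying on the table on the left of the robot.
There are look-alikes about, which are no part of the job. What is shaped like the pack but orange or pink is not meant.

How it is judged:
By the outcome, as a careful person would: the job done as asked, in the order asked, and still so for the second after the job is handed in, with the robot touching nothing.
It also fails if it takes over 61 s, if anything falls off the work surface, if the arm or the gripper's body presses on something with over 40 N, if the wrist force passes 120 N, or if a joint passes its speed limit or range.

ROBOT

A 7-joint arm with a two-finger parallel gripper is mounted at the origin on the work surface. World frame = base frame: x ahead of the robot, y to its left, z up, the work surface at z = 0. Lengths are in m, angles in rad, forces in N, time in s.
With the tool pointing down it reaches from about 0.4 to 0.85 m from the base axis. Payload 4.4 kg.
Tool frame: the origin (TCP) lies on the centre line of the jaws, within the pads' length; the fingertips stand 19 mm ahead of it and the grasp point (between the pads) is the TCP (bot.nose_length is the distance from the TCP to the fingertips, in m); z points along the fingers, y is the line along which they close (so a half turn about z gives the same grasp; the last joint's range is limited). The gripper opens to 94 mm and grips with 3 to 60 N. Pads are 16 mm wide; open, the fingers measure 119 mm over their backs; the gripper's body (75 mm by 177 mm) begins 78 mm behind the grasp point.
Start: joints at [-1.285, 0.628, 0.038, 1.517, -0.027, 0.996, -0.02], TCP at [0.224, 0.61, 0.224] pointing down, gripper open.
Joint ranges: [-3.06, 3.06], [-0.37, 2.12], [-1.25, 1.32], [0.18, 2.47], [-1.1, 4.24], [0.23, 1.98], [-2.94, 2.94]. Speed limits (rad/s): [2.57, 2.57, 3.14, 3.14, 3.14, 3.14, 3.14].

INTERFACE

Orientations are given as a unit quaternion [x, y, z, w].
In Python, from bench import bot gives the robot as it stands.
- The arm moves only by the shell command python3 -m jog 'ROWS'. ROWS is JSON, a list of rows, each an object of numbers: "x", "y", "z": the shift along the tool's x, y, z in m; "turn": the turn about the tool's z in degrees; "fingers": the finger opening in m, from 0 to 0.094. A call has 1 to 5 rows; each row is the pose to reach, as a shift and turn from the pose commanded when the call began, along the tool's axes at that moment; what a row does not reach only later rows make up. A row lasts 1/8 s, in which the tool goes at most 62.5 mm and 10.7 degrees, less where a joint would pass 70% of its speed; a pose out of reach is approached as far as the arm can. A call with a gripper value outside its range is refused whole. The fingers move at their own pace and stop on an object; the grip force is fixed at half the most. Time passes only in rows, so rows that repeat a pose let the fingers close. It gives the time, the measured TCP pose, the force, the opening and the grip force at its end, in the units of the state.
- bot.get_obs(): the state, without advancing time (a new reading comes with each control period).
- bot.capture(name): name is "scene" or "side" or "wrist"; returns (picture, depth): 420x560x3 uint8, red, green, blue; 420x560 float32, m along the optical axis (not along the pixel's ray), 0 where there is no reading.
- bot.camera_params(name): a dict with "vertical_fov" (degrees; the focal length in pixels is half the picture's height over the tangent of half this angle, whatever the lens; pixels are square), "cx", "cy" (the principal point, pixels), "origin" and "orientation" of the camera in the world; the wrist camera has in their place "T_tool_cam" (4x4, takes a point from camera to tool coordinates, whose origin is the TCP and whose axes are the flange's). Camera axes: x right, y up, looking along -z (the intrinsics and any distortion apply to the point x, -y, -z); pixel columns grow to the right and rows downward; lengths in m; the calibration is good to about 2 mm. The wrist camera is an equidistant fisheye: a pixel r from the principal point sees the ray r / f radians off the axis. A picture is of the moment at which its call begins: read the wrist's pose just before it. camera_params takes no time and is no camera call.
- bot.sign_off(): hands the job in; it is judged then, once.
The state is a dict: "clock": time; "joint_positions": joint angles; "dq": joint speeds; "tau": joint torques, N m; "tcp_pos": TCP position; "tool_rot": TCP orientation; "wrist_force": force on the tool from outside, world axes, zero at the start; "moment": the same for the moment, N m; "gripper_width": finger opening in m; "finger_force": force on a finger pad.
Only numpy, scipy, OpenCV 4.12 (cv2) and the standard library are available. Lean on these libraries where they do the work, as an engineer would, in place of code of your own. Each camera call takes 0.05 s, during which the arm holds its last target. There are 200 camera calls.

## Working session

There is one attempt and no reset: what is moved stays moved. The work goes in short steps, Python scripts to look and compute and a shell command to move; the robot and the scene stay as the last step left them, time stands still between calls to the robot, and variables do not carry over. Pictures are saved under pics/ and viewed, at most 10 in all, crops included, and the job is handed in when it is done.

```bash
mkdir -p pics
cat > h.py <<'E'
import numpy as np, cv2
from scipy.spatial.transform import Rotation as R
from bench import bot
def cam(n):
    p=bot.camera_params(n); return p
def pts(n,depth):
    p=cam(n);h,w=depth.shape;f=h/2/np.tan(np.radians(p['vertical_fov'])/2)
    v,u=np.mgrid[:h,:w]
    c=np.stack([(u-p['cx'])/f*depth,-(v-p['cy'])/f*depth,-depth],-1)
    return c@R.from_quat(p['orientation']).as_matrix().T+np.array(p['origin'])
def save(n,im): cv2.imwrite('pics/'+n,im[:,:,::-1])
E
python3 - <<'E'
from h import *
for n in ('scene','side'):
    im,d=bot.capture(n); save(n+'1.png',im); np.savez(n+'1.npz',im=im,d=d); print(bot.camera_params(n))
o=bot.get_obs();print(o['tcp_pos'],o['tool_rot'],R.from_quat(o['tool_rot']).as_matrix().round(3),o['gripper_width'],o['clock'])
a=cv2.imread('pics/scene1.png');b=cv2.imread('pics/side1.png')
E
```

```text
{'vertical_fov': 44.46542729617921, 'cx': 268.9577366439523, 'cy': 206.64063814633724, 'origin': array([ 1.22802731, -0.90097137,  1.56860555]), 'orientation': array([0.30783252, 0.10412446, 0.31340129, 0.89228743])}
{'vertical_fov': 54.809364659888175, 'cx': 272.08378472025544, 'cy': 216.80510916857574, 'origin': array([0.49164816, 0.70746207, 1.04272493]), 'orientation': array([-0.01374502,  0.33308956,  0.94194851, -0.03994284])}
[0.22374293 0.60967664 0.22366539] [ 1.74987913e-01  9.84570226e-01 -8.23967246e-04 -1.46959825e-04] [[-0.939  0.345 -0.001]
 [ 0.345  0.939 -0.002]
 [ 0.    -0.002 -1.   ]] 0.09391950371124706 0.1
```

View pics/scene1.png

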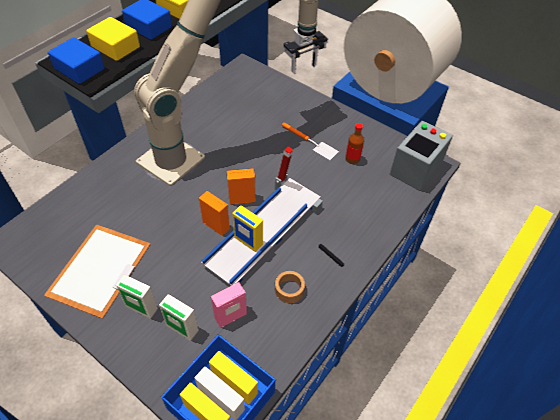

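View pics/side1.png

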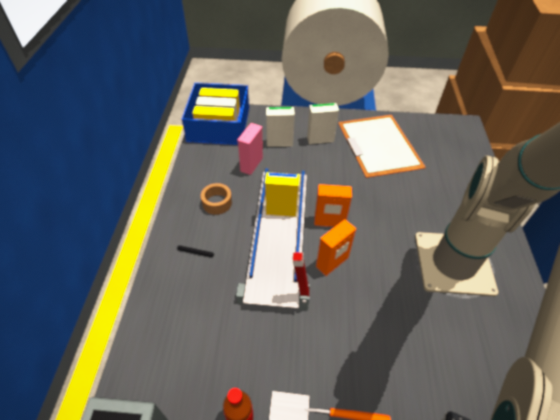

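The scene view shows the bed with the yellow carton at (248,228), label toward the camera, and the red bar near upright at (286,165). Two orange look-alikes stand beside the bed at (214,212) and (241,187). The side view shows the carton at (282,195), the bar at (300,275) and the grey rest at (240,290).

Run:
```python
from h import *
for n in ('scene','side'):
    z=np.load(n+'1.npz'); im=z['im'];P=pts(n,z['d']);hsv=cv2.cvtColor(im,cv2.COLOR_RGB2HSV);H,S,V=[hsv[...,i].astype(int) for i in range(3)]
    reg=(P[...,0]>.3)&(P[...,0]<.9)&(P[...,1]>-.35)&(P[...,1]<.4)&(z['d']>0)
    blue=reg&(H>100)&(H<130)&(S>120)&(abs(P[...,2]-.058)<.006)
    q=P[blue]; c,wh,ang=cv2.minAreaRect(q[:,:2].astype(np.float32)*1000); print(n,'rails',len(q),c,wh,ang)
    white=reg&(S<50)&(V>120)&(abs(P[...,2]-.04)<.006); q=P[white]; print('white',len(q),cv2.minAreaRect(q[:,:2].astype(np.float32)*1000), np.median(q[:,2]))
    red=reg&((H<6)|(H>174))&(S>140)&(P[...,2]>.05)&(P[...,2]<.3); q=P[red]
    print('red',len(q),q.min(0).round(3),q.max(0).round(3))
    for lo in np.arange(.06,.26,.03):
        s=q[(q[:,2]>lo)&(q[:,2]<lo+.03)]; 
        if len(s): print('  ',lo.round(2),np.median(s,0).round(3))
    yel=reg&(H>22)&(H<35)&(S>120)&(P[...,2]>.1); q=P[yel]; t=q[abs(q[:,2]-.19)<.006]
    print('yel top',len(t),cv2.minAreaRect(t[:,:2].astype(np.float32)*1000),q[:,2].max())
    org=reg&(H>=7)&(H<18)&(S>150)&(P[...,2]>.02); q=P[org]; print('orange',q.min(0).round(3),q.max(0).round(3))
    t=q[q[:,2]>q[:,2].max()-.012]
    l=cv2.kmeans(t[:,:2].astype(np.float32),2,None,(3,50,1e-6),3,cv2.KMEANS_PP_CENTERS)[1].ravel()
    for k in(0,1): print('  top',len(t[l==k]),cv2.minAreaRect(t[l==k][:,:2].astype(np.float32)*1000),t[l==k][:,2].mean())
```

```text
scene rails 425 (536.38037109375, -89.67303466796875) (428.5694580078125, 139.24732971191406) 89.32109832763672
white 2679 ((547.17578125, -51.88966369628906), (509.47894287109375, 169.56739807128906), 89.65862274169922) 0.0398181350678366
red 198 [0.444 0.149 0.055] [0.489 0.18  0.242]
   0.06 [0.459 0.158 0.075]
   0.09 [0.465 0.158 0.105]
   0.12 [0.467 0.157 0.136]
   0.15 [0.472 0.157 0.166]
   0.18 [0.477 0.156 0.192]
   0.21 [0.479 0.168 0.233]
   0.24 [0.48  0.156 0.24 ]
yel top 220 ((533.3558349609375, -133.26498413085938), (49.91240692138672, 100.35958099365234), 89.46273803710938) 0.19962495864708663
orange [ 0.321 -0.231  0.02 ] [0.804 0.072 0.156]
  top 86 ((367.77398681640625, 22.669231414794922), (96.82291412353516, 54.04591751098633), 44.44343566894531) 0.14920531497370393
  top 82 ((375.9417724609375, -135.75213623046875), (100.1375732421875, 49.04518508911133), 0.01152301486581564) 0.14872498347810081
side rails 233 (536.04443359375, -83.35954284667969) (425.0270080566406, 131.22210693359375) 88.69355773925781
white 4131 ((545.1582641601562, -46.04658508300781), (503.4438171386719, 170.65504455566406), 89.23680114746094) 0.04046649649202694
red 424 [ 0.439 -0.349  0.05 ] [0.689 0.184 0.241]
   0.06 [ 0.647 -0.322  0.077]
   0.09 [0.459 0.181 0.107]
   0.12 [0.462 0.181 0.133]
   0.15 [0.461 0.182 0.167]
   0.18 [0.467 0.181 0.191]
   0.21 [0.477 0.174 0.236]
   0.24 [0.47  0.166 0.241]
yel top 285 ((531.966552734375, -125.16595458984375), (99.19029235839844, 44.300498962402344), 1.4172126054763794) 0.19489667958133428
orange [ 0.318 -0.22   0.02 ] [0.798 0.079 0.155]
  top 159 ((365.4730224609375, 28.786787033081055), (101.84874725341797, 46.20553207397461), 45.5730094909668) 0.14866598527997954
  top 149 ((373.02777099609375, -130.0753631591797), (48.79764175415039, 97.13579559326172), 88.18338775634766) 0.14851160536742827
```

```bash
python3 -m jog '[{"z":-0.06,"turn":10,"fingers":0},{"x":-0.03,"y":-0.035,"z":-0.08,"turn":20,"fingers":0},{"x":-0.07,"y":-0.08,"z":-0.08,"turn":30,"fingers":0},{"x":-0.11,"y":-0.12,"z":-0.08,"turn":40,"fingers":0},{"x":-0.15,"y":-0.16,"z":-0.08,"turn":50,"fingers":0}]'; python3 -c "
from h import *
o=bot.get_obs();print(o['tcp_pos'],R.from_quat(o['tool_rot']).as_matrix().round(3),o['joint_positions'])"
```

```text
[0.22374293 0.60967664 0.22366539] [[-0.939  0.345 -0.001]
 [ 0.345  0.939 -0.002]
 [ 0.    -0.002 -1.   ]] [-1.28480587  0.62922609  0.03843176  1.51826259 -0.02701023  0.99629517
 -0.02000172]$[0]: bad value
```

```bash
python3 -m jog '[{"x":0,"y":0,"z":-0.06,"turn":10,"fingers":0.0},{"x":-0.03,"y":-0.035,"z":-0.08,"turn":20,"fingers":0.0},{"x":-0.07,"y":-0.08,"z":-0.08,"turn":30,"fingers":0.0},{"x":-0.11,"y":-0.12,"z":-0.08,"turn":40,"fingers":0.0},{"x":-0.15,"y":-0.16,"z":-0.08,"turn":50,"fingers":0.0}]'; python3 -c "
from h import *
o=bot.get_obs();print(o['tcp_pos'],R.from_quat(o['tool_rot']).as_matrix().round(3),o['joint_positions'])"
```

```text
clock: 0.72
tcp_pos: [0.3101, 0.4064, 0.3044]
tool_rot: [0.577, 0.817, -0.0, -0.0]
wrist_force: [1.0, -0.4, 0.7]
gripper_width: 0.0475
finger_force: 0.0
[0.31006173 0.40637295 0.30436868] [[-0.334  0.943 -0.   ]
 [ 0.943  0.334 -0.   ]
 [-0.    -0.    -1.   ]] [-1.1953898   0.35066881  0.30598695  1.79506378 -0.12222423  1.01446008
 -0.50153611]
```

```bash
python3 -m jog '[{"x":-0.055,"y":0.003,"z":0,"turn":10,"fingers":0.0},{"x":-0.11,"y":0.006,"z":0,"turn":20.3,"fingers":0.0},{"x":-0.17,"y":0.01,"z":0,"turn":20.3,"fingers":0.0},{"x":-0.225,"y":0.013,"z":0,"turn":20.3,"fingers":0.0},{"x":-0.256,"y":0.015,"z":0,"turn":20.3,"fingers":0.0}]'; python3 -c "
from h import *
im,d=bot.capture('wrist'); save('w1.png',im);print(bot.camera_params('wrist'))
o=bot.get_obs();print(o['tcp_pos'],R.from_quat(o['tool_rot']).as_matrix().round(3),o['joint_positions'])"
```

```text
clock: 1.35
tcp_pos: [0.4112, 0.1696, 0.3045]
tool_rot: [0.711, 0.703, -0.0, 0.0]
wrist_force: [-0.1, 0.0, 0.2]
gripper_width: 0.0006
finger_force: 0.0
{'vertical_fov': 65.70646984690485, 'cx': 280.3582852487562, 'cy': 205.16582748737335, 'T_tool_cam': array([[ 3.55312556e-04,  9.70182972e-01,  2.42373419e-01,
         7.16795496e-02],
       [ 9.99999500e-01, -1.18264997e-04, -9.92574571e-04,
        -1.98370006e-04],
       [-9.34314656e-04,  2.42373651e-01, -9.70182529e-01,
        -1.60330450e-01],
       [ 0.00000000e+00,  0.00000000e+00,  0.00000000e+00,
         1.00000000e+00]])}
[0.41258765 0.16633323 0.30471438] [[ 0.015  1.     0.001]
 [ 1.    -0.015 -0.002]
 [-0.002  0.001 -1.   ]] [-0.83589858  0.25698645  0.49235096  1.95359985 -0.14337781  0.96480338
 -0.2907501 ]
```

View pics/w1.png

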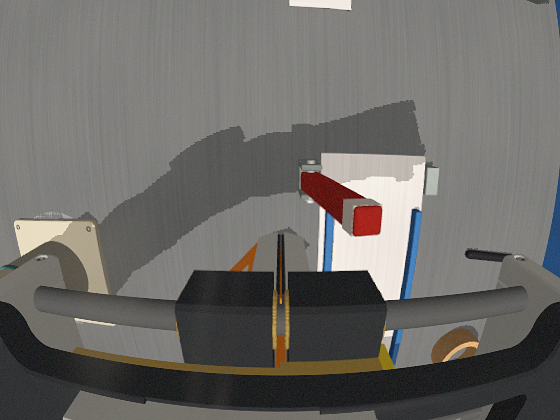

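```bash
python3 -m jog '[{"x":0,"y":0,"z":0.04,"turn":0,"fingers":0.0},{"x":0.002,"y":0,"z":0.088,"turn":0,"fingers":0.0},{"x":0.002,"y":0,"z":0.088,"turn":0,"fingers":0.0}]'; python3 -c "
from h import *
p=bot.camera_params('wrist');f=210/np.tan(np.radians(p['vertical_fov']/2))
u,v=367-p['cx'],220-p['cy'];r=np.hypot(u,v);a=r/f
c=np.array([np.sin(a)*u/r,-np.sin(a)*v/r,-np.cos(a),0]);T=p['T_tool_cam']
W=np.eye(4);W[:3,:3]=[[.015,1,.001],[1,-.015,-.002],[-.002,.001,-1]];W[:3,3]=[.412,.167,.3046]
T=W@T;d=T@c;o=T[:3,3];print('tip',o+d[:3]*(.236-o[2])/d[2])
"
```

```text
clock: 1.78
tcp_pos: [0.4081, 0.1739, 0.2142]
tool_rot: [0.71, 0.704, -0.004, -0.001]
wrist_force: [-0.4, 0.2, -0.3]
gripper_width: 0.0006
finger_force: 0.0
tip [0.47740725 0.16884947 0.236     ]
```

```bash
python3 -m jog '[{"x":0,"y":0.02,"z":0,"turn":0,"fingers":0.0},{"x":0,"y":0.042,"z":0,"turn":0,"fingers":0.0},{"x":0,"y":0.065,"z":0.006,"turn":0,"fingers":0.0},{"x":0,"y":0.085,"z":0.0125,"turn":0,"fingers":0.0},{"x":0,"y":0.1035,"z":0.0225,"turn":0,"fingers":0.0}]'; python3 -m jog '[{"x":0,"y":0.016,"z":0.012,"turn":0,"fingers":0.0},{"x":0,"y":0.03,"z":0.026,"turn":0,"fingers":0.0},{"x":0,"y":0.043,"z":0.043,"turn":0,"fingers":0.0},{"x":0,"y":0.052,"z":0.060,"turn":0,"fingers":0.0},{"x":0,"y":0.058,"z":0.078,"turn":0,"fingers":0.0}]'
```

```text
clock: 2.4
tcp_pos: [0.5159, 0.1744, 0.1956]
tool_rot: [0.71, 0.704, 0.001, 0.0]
wrist_force: [0.1, 0.0, 2.4]
gripper_width: 0.0004
finger_force: 0.6
clock: 3.02
tcp_pos: [0.5727, 0.1732, 0.1147]
tool_rot: [0.71, 0.704, -0.0, 0.0]
wrist_force: [0.6, 0.6, 1.5]
gripper_width: 0.0006
finger_force: 0.5
```

```bash
python3 -m jog '[{"x":0,"y":0.004,"z":0.012,"turn":0,"fingers":0.0},{"x":0,"y":0.006,"z":0.022,"turn":0,"fingers":0.0},{"x":0,"y":0.006,"z":0.027,"turn":0,"fingers":0.0},{"x":0,"y":0.006,"z":0.030,"turn":0,"fingers":0.0},{"x":0,"y":0.006,"z":0.030,"turn":0,"fingers":0.0}]'
```

```text
clock: 3.65
tcp_pos: [0.5779, 0.1731, 0.0889]
tool_rot: [0.71, 0.704, 0.0, -0.0]
wrist_force: [-6.3, -2.0, 19.9]
gripper_width: 0.0006
finger_force: 10.3
```

```bash
python3 -m jog '[{"x":0,"y":0,"z":-0.05,"turn":0,"fingers":0.0},{"x":0,"y":0,"z":-0.10,"turn":0,"fingers":0.06},{"x":0,"y":0,"z":-0.16,"turn":0,"fingers":0.06},{"x":-0.04,"y":0,"z":-0.20,"turn":0,"fingers":0.06},{"x":-0.09,"y":-0.01,"z":-0.21,"turn":0,"fingers":0.06}]'; python3 -m jog '[{"x":-0.06,"y":-0.01,"z":0,"turn":0,"fingers":0.06},{"x":-0.12,"y":-0.02,"z":0,"turn":0,"fingers":0.06},{"x":-0.18,"y":-0.029,"z":0,"turn":0,"fingers":0.06},{"x":-0.24,"y":-0.029,"z":0,"turn":0,"fingers":0.06},{"x":-0.29,"y":-0.029,"z":0,"turn":0,"fingers":0.06}]'
python3 - <<'E'
from h import *
im,d=bot.capture('scene');im2,d2=bot.capture('side');save('s2.png',np.hstack([im[110:320,100:380],im2[130:340,180:420]]))
z=im2;P=pts('side',d2);hsv=cv2.cvtColor(im2,cv2.COLOR_RGB2HSV);H,S=hsv[...,0],hsv[...,1]
q=P[((H<6)|(H>174))&(S>140)&(P[...,1]>.1)&(P[...,1]<.25)&(P[...,0]>.4)&(P[...,0]<.7)];print(q.min(0),q.max(0),np.median(q,0))
q=P[(H>22)&(H<35)&(S>120)&(abs(P[...,2]-.19)<.008)&(abs(P[...,1])<.25)&(P[...,0]<.65)];
print(cv2.minAreaRect(q[:,:2].astype(np.float32)*1000))
E
```

```text
clock: 4.28
tcp_pos: [0.5692, 0.0835, 0.2992]
tool_rot: [0.709, 0.705, 0.003, 0.002]
wrist_force: [1.0, -0.5, -0.4]
gripper_width: 0.0373
finger_force: 0.0
clock: 4.9
tcp_pos: [0.5355, -0.2087, 0.2965]
tool_rot: [0.71, 0.704, 0.0, 0.0]
wrist_force: [0.6, 0.0, 1.0]
gripper_width: 0.0598
finger_force: 0.0
[0.43823101 0.155501   0.04662101] [0.59967588 0.18355376 0.07511911] [0.52042114 0.17540763 0.06940436]
((529.9962158203125, -122.08120727539062), (99.08890533447266, 46.48304748535156), 7.75714111328125)
```

View pics/s2.png

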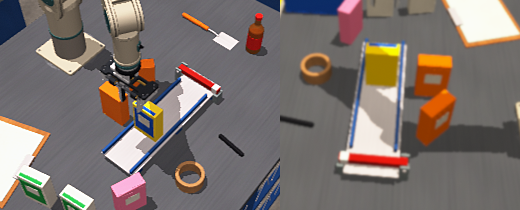

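```bash
python3 -m jog '[{"x":0,"y":-0.002,"z":0.05,"turn":0,"fingers":0.06},{"x":0,"y":-0.002,"z":0.10,"turn":0,"fingers":0.06},{"x":0.01,"y":-0.002,"z":0.1125,"turn":0,"fingers":0.06},{"x":0.025,"y":-0.002,"z":0.1125,"turn":0,"fingers":0.06},{"x":0.04,"y":-0.002,"z":0.1125,"turn":0,"fingers":0.06}]'; python3 -m jog '[{"x":0.006,"y":0,"z":0,"turn":0,"fingers":0.06},{"x":0.012,"y":0,"z":0,"turn":0,"fingers":0.06},{"x":0.018,"y":0,"z":0,"turn":0,"fingers":0.06},{"x":0.024,"y":0,"z":0,"turn":0,"fingers":0.06}]'
```

```text
clock: 5.62
tcp_pos: [0.5359, -0.165, 0.1853]
tool_rot: [0.71, 0.705, 0.001, 0.001]
wrist_force: [0.9, 0.5, 0.8]
gripper_width: 0.0601
finger_force: 0.0
clock: 6.12
tcp_pos: [0.5346, -0.1422, 0.1836]
tool_rot: [0.71, 0.704, 0.0, 0.0]
wrist_force: [-0.8, -0.3, -0.8]
gripper_width: 0.06
finger_force: 0.2
```

```bash
python3 -m jog '[{"x":0.007,"y":0,"z":0,"turn":0,"fingers":0.06},{"x":0.014,"y":0,"z":0,"turn":0,"fingers":0.06},{"x":0.021,"y":0,"z":0,"turn":0,"fingers":0.06},{"x":0.028,"y":0,"z":0,"turn":0,"fingers":0.06}]'; python3 -m jog '[{"x":0.005,"y":0,"z":0,"turn":0,"fingers":0.06},{"x":0.01,"y":0,"z":0,"turn":0,"fingers":0.06},{"x":0.01,"y":0,"z":0,"turn":0,"fingers":0.06},{"x":0.01,"y":0,"z":0,"turn":0,"fingers":0.06}]'
python3 - <<'E'
from h import *
im,d=bot.capture('scene');im2,d2=bot.capture('side');save('s3.png',np.hstack([im[110:320,100:380],im2[130:340,180:420]]))
P=pts('side',d2);hsv=cv2.cvtColor(im2,cv2.COLOR_RGB2HSV);H,S=hsv[...,0],hsv[...,1]
q=P[(((H>22)&(H<35))|((H>100)&(H<130)))&(S>120)&(P[...,2]>.075)&(abs(P[...,1]+.03)<.2)&(abs(P[...,0]-.535)<.065)]
print(cv2.minAreaRect(q[:,:2].astype(np.float32)*1000),np.percentile(q[:,2],[5,50,95]))
E
```

```text
clock: 6.62
tcp_pos: [0.5348, -0.1138, 0.1834]
tool_rot: [0.71, 0.704, -0.0, -0.0]
wrist_force: [-0.3, 0.9, 0.9]
gripper_width: 0.0602
finger_force: 0.0
clock: 7.12
tcp_pos: [0.5349, -0.1047, 0.1835]
tool_rot: [0.71, 0.704, -0.0, 0.0]
wrist_force: [0.3, 0.4, 0.3]
gripper_width: 0.0601
finger_force: 0.0
((531.7385864257812, -16.513534545898438), (149.9862518310547, 98.43965911865234), 89.5715560913086) [0.0825484  0.08569687 0.08880788]
```

View pics/s3.png

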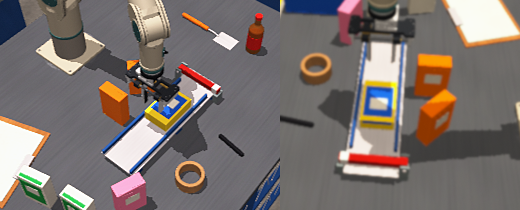

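```bash
python3 -m jog '[{"x":-0.02,"y":0,"z":0,"turn":0,"fingers":0.06},{"x":-0.035,"y":0,"z":0.04,"turn":0,"fingers":0.06},{"x":-0.035,"y":0,"z":0.09,"turn":0,"fingers":0.06},{"x":-0.035,"y":0,"z":0.112,"turn":0,"fingers":0.06},{"x":-0.02,"y":0,"z":0.112,"turn":0,"fingers":0.06}]'; python3 -m jog '[{"x":0.006,"y":0,"z":0,"turn":0,"fingers":0.06},{"x":0.012,"y":0,"z":0,"turn":0,"fingers":0.06},{"x":0.018,"y":0,"z":0,"turn":0,"fingers":0.06},{"x":0.024,"y":0,"z":0,"turn":0,"fingers":0.06},{"x":0.03,"y":0,"z":0,"turn":0,"fingers":0.06}]'
```

```text
clock: 7.85
tcp_pos: [0.5335, -0.1253, 0.0701]
tool_rot: [0.711, 0.703, -0.001, -0.001]
wrist_force: [-0.4, -0.1, 0.2]
gripper_width: 0.06
finger_force: 0.0
clock: 8.48
tcp_pos: [0.5357, -0.0958, 0.0721]
tool_rot: [0.71, 0.704, -0.0, 0.002]
wrist_force: [-0.5, -4.8, 4.1]
gripper_width: 0.06
finger_force: 2.0
```

```bash
python3 -m jog '[{"x":0.006,"y":0,"z":0,"turn":0,"fingers":0.06},{"x":0.012,"y":0,"z":0,"turn":0,"fingers":0.06},{"x":0.018,"y":0,"z":0,"turn":0,"fingers":0.06},{"x":0.024,"y":0,"z":0,"turn":0,"fingers":0.06},{"x":0.03,"y":0,"z":0,"turn":0,"fingers":0.06}]'; python3 -m jog '[{"x":0.006,"y":0,"z":0,"turn":0,"fingers":0.06},{"x":0.012,"y":0,"z":0,"turn":0,"fingers":0.06},{"x":0.018,"y":0,"z":0,"turn":0,"fingers":0.06},{"x":0.024,"y":0,"z":0,"turn":0,"fingers":0.06},{"x":0.03,"y":0,"z":0,"turn":0,"fingers":0.06}]'
python3 - <<'E'
from h import *
im2,d2=bot.capture('side');cv2.imwrite('pics/s4.png',im2[130:340,180:420,::-1])
P=pts('side',d2);hsv=cv2.cvtColor(im2,cv2.COLOR_RGB2HSV);H,S=hsv[...,0],hsv[...,1]
q=P[(((H>22)&(H<35))|((H>100)&(H<130)))&(S>120)&(P[...,2]>.075)&(abs(P[...,1]-.03)<.2)&(abs(P[...,0]-.535)<.065)]
print(cv2.minAreaRect(q[:,:2].astype(np.float32)*1000),q[:,1].max())
q=P[((H<6)|(H>174))&(S>140)&(P[...,1]>.1)&(P[...,1]<.25)&(P[...,0]>.47)&(P[...,0]<.6)&(P[...,2]>.064)];print(cv2.minAreaRect(q[:,:2].astype(np.float32)*1000))
E
```

```text
clock: 9.1
tcp_pos: [0.5351, -0.064, 0.0714]
tool_rot: [0.71, 0.704, -0.0, -0.0]
wrist_force: [-0.6, -3.9, 2.9]
gripper_width: 0.0601
finger_force: 2.0
clock: 9.72
tcp_pos: [0.5354, -0.034, 0.0714]
tool_rot: [0.71, 0.704, -0.0, -0.0]
wrist_force: [0.1, -3.3, 3.0]
gripper_width: 0.0596
finger_force: 1.9
((528.2996215820312, 37.038475036621094), (180.51202392578125, 113.05217742919922), 89.51898956298828) 0.12761227902262795
((535.111572265625, 170.49545288085938), (23.790067672729492, 128.42994689941406), 89.26581573486328)
```

```bash
python3 -m jog '[{"x":0.005,"y":0,"z":0,"turn":0,"fingers":0.06},{"x":0.01,"y":0,"z":0,"turn":0,"fingers":0.06},{"x":0.014,"y":0,"z":0,"turn":0,"fingers":0.06},{"x":0.017,"y":0,"z":0,"turn":0,"fingers":0.06},{"x":0.02,"y":0,"z":0,"turn":0,"fingers":0.06}]'; python3 -m jog '[{"x":0.002,"y":0,"z":0,"turn":0,"fingers":0.06},{"x":0.004,"y":0,"z":0,"turn":0,"fingers":0.06},{"x":0.006,"y":0,"z":0,"turn":0,"fingers":0.06}]'
```

```text
clock: 10.4
tcp_pos: [0.5355, -0.014, 0.0713]
tool_rot: [0.71, 0.704, -0.0, -0.0]
wrist_force: [-0.3, -2.4, -0.8]
gripper_width: 0.0599
finger_force: 1.2
clock: 10.78
tcp_pos: [0.5355, -0.0081, 0.0713]
tool_rot: [0.71, 0.704, -0.0, -0.0]
wrist_force: [-0.4, -1.9, -0.8]
gripper_width: 0.0603
finger_force: 0.9
```

```bash
python3 -m jog '[{"x":0.002,"y":0,"z":0,"turn":0,"fingers":0.06},{"x":0.004,"y":0,"z":0,"turn":0,"fingers":0.06}]'; python3 -m jog '[{"x":0.0015,"y":0,"z":0,"turn":0,"fingers":0.06},{"x":0.003,"y":0,"z":0,"turn":0,"fingers":0.06}]'
```

```text
clock: 11.02
tcp_pos: [0.5356, -0.0041, 0.0714]
tool_rot: [0.71, 0.704, -0.0, -0.0]
wrist_force: [0.3, -1.4, -1.7]
gripper_width: 0.0599
finger_force: 0.8
clock: 11.28
tcp_pos: [0.5353, -0.0033, 0.0714]
tool_rot: [0.71, 0.704, -0.001, 0.001]
wrist_force: [-0.8, -7.4, -0.9]
gripper_width: 0.0597
finger_force: 3.9
```

```bash
python3 -m jog '[{"x":0.001,"y":0,"z":0,"turn":0,"fingers":0.06},{"x":0.001,"y":0,"z":0,"turn":0,"fingers":0.06}]'; python3 -m jog '[{"x":-0.01,"y":0,"z":0,"turn":0,"fingers":0.06},{"x":-0.04,"y":0,"z":0,"turn":0,"fingers":0.06},{"x":-0.08,"y":0,"z":-0.05,"turn":0,"fingers":0.06},{"x":-0.12,"y":0,"z":-0.11,"turn":0,"fingers":0.06},{"x":-0.14,"y":0,"z":-0.17,"turn":0,"fingers":0.06}]'
python3 - <<'E'
from h import *
im,d=bot.capture('scene');im2,d2=bot.capture('side');save('s5.png',cv2.resize(np.hstack([im[150:270,160:360],im2[180:300,200:360]]),None,fx=2,fy=2))
P=pts('side',d2);hsv=cv2.cvtColor(im2,cv2.COLOR_RGB2HSV);H,S=hsv[...,0],hsv[...,1]
q=P[(H>22)&(H<35)&(S>120)&(P[...,2]>.075)&(abs(P[...,1]-.05)<.2)&(abs(P[...,0]-.535)<.065)]
print(cv2.minAreaRect(q[:,:2].astype(np.float32)*1000),q[:,1].max())
q=P[((H<6)|(H>174))&(S>140)&(P[...,1]>.1)&(P[...,1]<.25)&(P[...,0]>.43)&(P[...,0]<.6)&(P[...,2]>.06)];print(cv2.minAreaRect(q[:,:2].astype(np.float32)*1000),np.polyfit(q[:,0],q[:,2],1))
E
```

```text
clock: 11.52
tcp_pos: [0.5351, -0.0033, 0.0714]
tool_rot: [0.711, 0.703, -0.001, 0.001]
wrist_force: [-2.7, -8.2, -0.5]
gripper_width: 0.0603
finger_force: 3.9
clock: 12.15
tcp_pos: [0.5342, -0.1375, 0.2323]
tool_rot: [0.71, 0.704, 0.0, -0.0]
wrist_force: [1.9, -0.2, -0.2]
gripper_width: 0.0602
finger_force: 0.0
((533.5145263671875, 84.7607421875), (98.5849838256836, 148.23098754882812), 0.28320154547691345) 0.1588441483961316
((520.5648193359375, 170.02093505859375), (27.521883010864258, 157.74256896972656), 89.26983642578125) [-0.0018067   0.07022582]
```

View pics/s5.png

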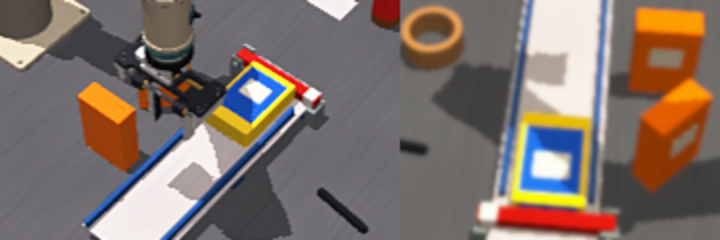

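The carton lies flat, label up, with its end flush and square against the lowered bar. The hand is clear and the other items haven't moved.

```bash
python3 -m jog '[{"x":0,"y":0,"z":-0.03,"turn":0,"fingers":0.06},{"x":0,"y":0,"z":-0.06,"turn":0,"fingers":0.06},{"x":0,"y":0,"z":-0.06,"turn":0,"fingers":0.06},{"x":0,"y":0,"z":-0.06,"turn":0,"fingers":0.06}]'; python3 -c "
from bench import bot
print(bot.sign_off())"
```

```text
clock: 12.75
tcp_pos: [0.5342, -0.1353, 0.2896]
tool_rot: [0.71, 0.705, -0.0, -0.001]
wrist_force: [0.2, -0.2, -0.3]
gripper_width: 0.0601
finger_force: 0.0
the job is handed in; nothing more can be done
None
```

The job is handed in at 12.75 s of robot time: the stop bar lies fully down, and the yellow carton lies flat, label up, with its end square against the bar and the hand clear.

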